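# Blow the scale off a batch of forged hammer heads

### The arm

A 6-joint arm with a two-finger parallel gripper is mounted at the origin on the work surface. World frame = base frame: x ahead of the robot, y to its left, z up, the work surface at z = 0. Lengths are in m, angles in rad, forces in N, time in s.
With the tool pointing down it reaches from about 0.275 to 0.75 m from the base axis. Payload 10.2 kg.
Tool frame: the origin (TCP) lies on the centre line of the jaws, within the pads' length; the fingertips stand 17 mm ahead of it and the grasp point (between the pads) lies 2 mm behind it; z points along the fingers, y is the direction in which the jaws open and shut (so a half turn about z gives the same grasp; the last joint's range is limited). The gripper opens to 85 mm and grips with 20 to 120 N. Pads are 22 mm wide; open, the fingers measure 114 mm over their backs; the gripper's body (76 mm by 85 mm) begins 54 mm behind the grasp point. The pads swing forward as they close: fully open they stand 13 mm farther back than shut.
Start: joints at [-1.541, 0.313, 1.498, -0, 1.331, -0.223], TCP at [0.131, -0.508, 0.248] pointing down, gripper open.
Joint ranges: [-2.94, 2.94], [-0.97, 2.17], [0.19, 2.56], [-1.23, 4.37], [0.02, 3.11], [-2.88, 2.88]. Speed limits (rad/s): [2.39, 2.39, 3.01, 3.14, 3.14, 3.14].

### API

Orientations are given as a unit quaternion [x, y, z, w].
In Python, from cell import r, kin, snapshot gives the robot as it stands. Calls block until the motion is done:
- r.movep(position, orientation): joint-space move of the TCP to a pose.
- r.move_straight(position, rot=None, rate=0.15): straight line of the TCP; rot=None keeps the orientation; rate is the mean speed in m/s.
- r.movej(angles): joint-space move.
- r.gripper_to(opening, effort=None): finger opening in m; effort is the grip in N (None keeps the last); returns when the fingers have stopped.
- r.wait(seconds).
- kin.ik(position, orientation): joint angles nearest the present ones, or None.
- snapshot(name): name is "scene" or "top" or "wrist"; returns a dict with "frame" (420x560x3 uint8, red, green, blue), "vertical_fov" (degrees; the focal length in pixels is half the picture's height over the tangent of half this angle, whatever the lens; pixels are square), "cx", "cy" (the principal point, pixels), "cam_to_world" (4x4, takes a point from camera to world coordinates); the wrist camera has in their place "mount" (4x4, takes a point from camera to tool coordinates, whose origin is the TCP and whose axes are the flange's). Camera axes: x right, y up, looking along -z (the intrinsics and any distortion apply to the point x, -y, -z); pixel columns grow to the right and rows downward; lengths in m; the calibration is good to about 2 mm. A picture is of the moment at which its call begins: read the wrist's pose just before it. There is no depth.
A pose or a line that the arm cannot do raises r.Unreachable and nothing moves.
- r.close_job(): hands the job in, once; it reports no verdict.
Readings, each from a call of its own:
- r.current_clock(): time.
- r.current_joint_positions(): joint angles.
- r.current_joint_vel(): joint speeds.
- r.current_joint_torque(): joint torques, N m.
- r.current_position(): TCP position.
- r.current_tool_rot(): TCP orientation.
- r.current_wrist_force(): force on the tool from outside, world axes, zero at the start.
- r.current_ft_torque(): the same for the moment, N m.
- r.current_gripper_width(): finger opening in m.
Only numpy, scipy, OpenCV 4.12 (cv2) and the standard library are available. Lean on these libraries where they do the work, as an engineer would, in place of code of your own. Each camera call takes 0.05 s, during which the arm holds its last target.

### The job

Blow the loose scale off the forged hammer heads: lift the cover off the blow-off pan, lay every hammer head that is loose on the bench in the pan, and put the cover back over it so that it sits down all round. With the pan covered, squeeze the trigger of the blow gun beside it fully home for at least a second and let it spring back, then take the cover off again; never pull the trigger while the pan is uncovered. Finish with all the hammer heads lying in the wooden tray and the cover standing flat on the bench, handle up, clear of the pan, and do not knock the other things on the bench out of place.

Things in the scene. Friction and masses are not known exactly. Their poses are not given: they have to be found in the camera images.
- pan: blow-off pan, fixed on the bench: low grey sheet-steel pan, outside 148 (x) by 208 (y), 20 mm high, walls and floor 4 mm, under its cover at the start. Origin: centre of its underside, z up. Blow gun clamped at its +y side (nozzle tip at y = 128). The bench on its -x side, towards the robot, is clear for 200 mm, for the cover. At (120, 256) mm stands an air regulator 50 mm square, 155 high
- cover: the pan's loose cover: open-bottomed aluminium hood, outside 166 (x) by 226 (y), 62 mm high, walls 3 mm, 0.34-0.55 kg; it stands on the bench round the pan with 6 mm play each way, a port in its end wall facing the nozzle. Origin: centre of its lower edge, z = 0 when standing on the bench; closed, it coincides with the pan's origin, axes parallel (or half a turn round)
- cover_handle (a point): centre of the cover's wooden bar handle, 97 mm above the cover's origin, 35 mm above its top: bar 18 mm wide and high, 110 mm long along the cover's y, on two 10 mm posts at y = -45 and +45 mm
- gun_grip (a point): centre line of the blow gun's fixed black grip, level with the trigger's middle, at (-63, 256, 44) mm in the pan's frame, axes as the pan. The gun lies on its side, nozzle towards the cover's end; the grip runs along x from -15 to -115 mm, 28 mm thick along y, 24 mm along z. Below it only a thin pipe, up to 16 mm above the bench. Clamp block and barrel lie beyond x = -16 mm
- trigger_pad (a point): middle of the trigger's outer face, which looks towards the pan: at (-63, 216, 44) mm in the pan's frame when released; moves about 11.5 mm towards the grip (+y) when squeezed. Steel lever 14 mm high, 60 mm long, hinged about the vertical 45 mm away at the barrel end. Over trigger and grip: 54 mm released, 42 mm squeezed; from above put one finger here, one behind the grip, and close
- trigger (a joint): trigger angle, rad: 0 released, 0.26 fully home; counts as squeezed over 0.20. Its spring takes about 3.5 N at the pad to start and 8 N to hold home, and throws it back when let go
- tray: wooden tray, fixed on the bench at the left, where cleaned heads go: outside 226 mm (x) by 170 mm (y), 35 mm high, walls and floor 8 mm (inside 210 x 154 mm). Origin at the centre of its underside
- head1: forged dark cross-peen hammer head, no handle, 100 mm long, 28 mm square cheeks, 0.34-0.55 kg, on the bench at the right. Origin at its middle, 14 mm above what it lies on; x along its length (round 28 mm face at +48 mm, wedge peen at -52 mm). Grasp across the cheeks (x -22 to +22 mm). May get rolled about x. Two or three heads are present; absent ones have no pose
- head2: forged dark cross-peen hammer head, no handle, 100 mm long, 28 mm square cheeks, 0.34-0.55 kg, on the bench at the right. Origin at its middle, 14 mm above what it lies on; x along its length (round 28 mm face at +48 mm, wedge peen at -52 mm). Grasp across the cheeks (x -22 to +22 mm). May get rolled about x. Two or three heads are present; absent ones have no pose
- head3: forged dark cross-peen hammer head, no handle, 100 mm long, 28 mm square cheeks, 0.34-0.55 kg, on the bench at the right. Origin at its middle, 14 mm above what it lies on; x along its length (round 28 mm face at +48 mm, wedge peen at -52 mm). Grasp across the cheeks (x -22 to +22 mm). May get rolled about x. Two or three heads are present; absent ones have no pose
- wax_tin: bystander: closed round tin 84 mm across, 50 mm high, origin at its underside
- wire_brush: bystander: hand brush 240 mm long lying on the bench near the robot's left, origin at the centre of its underside
- shop_hammer: bystander: finished hammer with a wooden handle, 300 mm long, lying at the right; leave it where it is
- rivet_tin: bystander: red open tin 100 x 130 mm, 35 mm high, near the robot's right, origin at the centre of its underside
Not all that is in view belongs to the job. Leave any orange, red or turquoise look-alike of the head1 alone.

How it is judged:
On the way, in this order (a step that is already met when the one before it is completed fails the run):
1. the cover is taken off the blow-off pan (horizontal distance between cover and pan above 0.12 m), for 0.2 s.
2. all the hammer heads lie in the pan and the cover sits fully down on it, let go of (x of head1 in the frame of pan between -0.07 and 0.07 m and y of head1 in the frame of pan between -0.1 and 0.1 m and z of head1 in the frame of pan between 0 and 0.04 m and x of head2 in the frame of pan between -0.07 and 0.07 m and y of head2 in the frame of pan between -0.1 and 0.1 m and z of head2 in the frame of pan between 0 and 0.04 m and x of head3 in the frame of pan between -0.07 and 0.07 m and y of head3 in the frame of pan between -0.1 and 0.1 m and z of head3 in the frame of pan between 0 and 0.04 m and x of cover in the frame of pan between -0.01 and 0.01 m and y of cover in the frame of pan between -0.01 and 0.01 m and z of cover in the frame of pan between -0.004 and 0.004 m and angle between cover's own z axis and vertical below 0.05 rad and contact force between the fingers and cover below 0.5 N), for 0.3 s.
3. the trigger is held squeezed fully home (over 0.20 rad) for 1 s with the heads in the covered pan (x of head1 in the frame of pan between -0.07 and 0.07 m and y of head1 in the frame of pan between -0.1 and 0.1 m and z of head1 in the frame of pan between 0 and 0.04 m and x of head2 in the frame of pan between -0.07 and 0.07 m and y of head2 in the frame of pan between -0.1 and 0.1 m and z of head2 in the frame of pan between 0 and 0.04 m and x of head3 in the frame of pan between -0.07 and 0.07 m and y of head3 in the frame of pan between -0.1 and 0.1 m and z of head3 in the frame of pan between 0 and 0.04 m and x of cover in the frame of pan between -0.01 and 0.01 m and y of cover in the frame of pan between -0.01 and 0.01 m and z of cover in the frame of pan between -0.004 and 0.004 m and angle between cover's own z axis and vertical below 0.05 rad and value of joint trigger above 0.2 rad), for 1 s.
4. the trigger has sprung back (below 0.05 rad) with the pan still covered (x of cover in the frame of pan between -0.01 and 0.01 m and y of cover in the frame of pan between -0.01 and 0.01 m and z of cover in the frame of pan between -0.004 and 0.004 m and angle between cover's own z axis and vertical below 0.05 rad and value of joint trigger below 0.05 rad), for 0.2 s.
5. the cover is taken off the pan again (horizontal distance between cover and pan above 0.12 m), for 0.2 s.
At the end, for the whole second after the job is handed in: every hammer head lies at rest inside the wooden tray (its middle within the walls and below the rim), the cover stands flat (within 0.06 rad, lower edge within 8 mm of the bench) and handle up on the bench clear of the pan (origins over 0.12 m apart), and the trigger is released (below 0.05 rad) (x of head1 in the frame of tray between -0.105 and 0.105 m and y of head1 in the frame of tray between -0.077 and 0.077 m and z of head1 in the frame of tray between 0 and 0.04 m and x of head2 in the frame of tray between -0.105 and 0.105 m and y of head2 in the frame of tray between -0.077 and 0.077 m and z of head2 in the frame of tray between 0 and 0.04 m and x of head3 in the frame of tray between -0.105 and 0.105 m and y of head3 in the frame of tray between -0.077 and 0.077 m and z of head3 in the frame of tray between 0 and 0.04 m and linear speed of each of head1, head2, head3, cover below 0.02 m/s and angular speed of each of head1, head2, head3 below 0.2 rad/s and height (world z) of cover below 0.008 m and angle between cover's own z axis and vertical below 0.06 rad and horizontal distance between cover and pan above 0.12 m and value of joint trigger below 0.05 rad); the robot touches nothing.
It fails at once if the fingers pull the trigger (over 0.12 rad) while the cover is not seated over the pan (value of joint trigger above 0.12 rad and contact force between the fingers and pan above 1 N and not (x of cover in the frame of pan between -0.01 and 0.01 m and y of cover in the frame of pan between -0.01 and 0.01 m and z of cover in the frame of pan between -0.004 and 0.004 m and angle between cover's own z axis and vertical below 0.05 rad)).
It fails at once if a bystander (wax tin, wire brush, hammer, rivet tin) is knocked more than 50 mm out of place (distance of any of wax_tin, wire_brush, shop_hammer, rivet_tin from where it was at the start of the episode above 0.05 m).
Of head1, head2, head3 only 2 to 3 are there at a start; the rules pass over those that are not, and their reading is None.
At some moment in a run one of head1, head2, head3 may be knocked a few centimetres aside while the robot is not near it.
Once in a run the grip may slacken for a moment while it holds something.
It also fails if it takes over 210 s, if anything falls off the work surface, if the arm or the gripper's body presses on something with over 40 N, if the wrist force passes 120 N, or if a joint passes its speed limit or range.

## Working session

There is one attempt and no reset: what is moved stays moved. The work goes in short steps, each a Python script; the robot and the scene stay as the last script left them, time stands still between calls to the robot, and variables do not carry over. Pictures are saved under pics/ and viewed, and the job is handed in when it is done.

```bash
ls; mkdir -p pics; cat > look.py <<'E'
import sys,cv2
from cell import r,kin,snapshot
def save(n,f):
    s=snapshot(n); cv2.imwrite(f,s["frame"][:,:,::-1]); return s
E
python3 - <<'E'
from look import *
for n in("scene","top","wrist"):
    s=save(n,f"pics/{n}0.png"); print(n,s["vertical_fov"],s["cx"],s["cy"],[k for k in s]); print(s.get("cam_to_world",s.get("mount")))
print(r.current_clock(),r.current_tool_rot())
E
```

```text
pics
scene 51.90404052889079 286.3741014395551 224.5828954161095 ['frame', 'vertical_fov', 'cx', 'cy', 'cam_to_world']
[[-6.55660186e-01 -4.54959132e-01  6.02595975e-01  1.30783963e+00]
 [ 7.55055463e-01 -3.96108366e-01  5.22483886e-01  5.58384396e-01]
 [ 9.84491661e-04  7.97565264e-01  6.03231863e-01  8.70871851e-01]
 [ 0.00000000e+00  0.00000000e+00  0.00000000e+00  1.00000000e+00]]
top 42.064802881603796 282.9989826443272 215.64152611746934 ['frame', 'vertical_fov', 'cx', 'cy', 'cam_to_world']
[[-0.01662566  0.98235461 -0.18628743  0.25471195]
 [-0.9998402  -0.01510985  0.00955388 -0.11391208]
 [ 0.00657053  0.1864165   0.98244884  1.61989949]
 [ 0.          0.          0.          1.        ]]
wrist 64.49511933040013 282.0782735774445 208.53902469470773 ['frame', 'vertical_fov', 'cx', 'cy', 'mount']
[[-1.41568073e-03  9.56217522e-01  2.92653458e-01  7.47455300e-02]
 [ 9.99998985e-01  1.40117120e-03  2.59196800e-04  7.02951829e-04]
 [-1.62209074e-04  2.92653528e-01 -9.56218535e-01 -1.24301270e-01]
 [ 0.00000000e+00  0.00000000e+00  0.00000000e+00  1.00000000e+00]]
0.15 [ 9.92019975e-01  1.26079854e-01  3.46181115e-05 -4.88616532e-04]
```

View pics/top0.png

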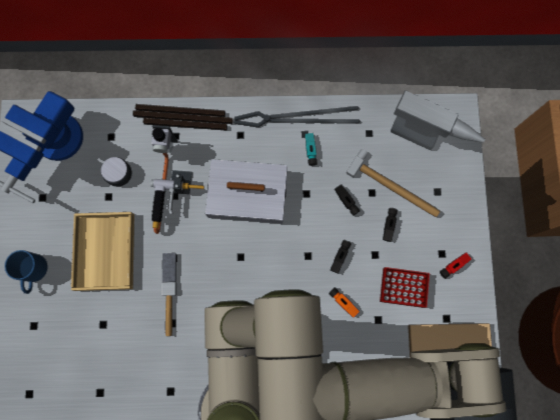

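View pics/scene0.png

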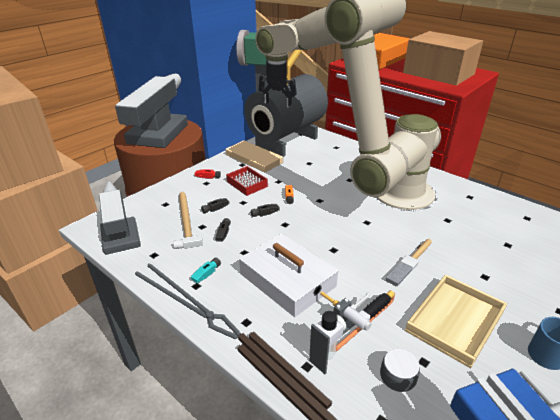

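View pics/wrist0.png

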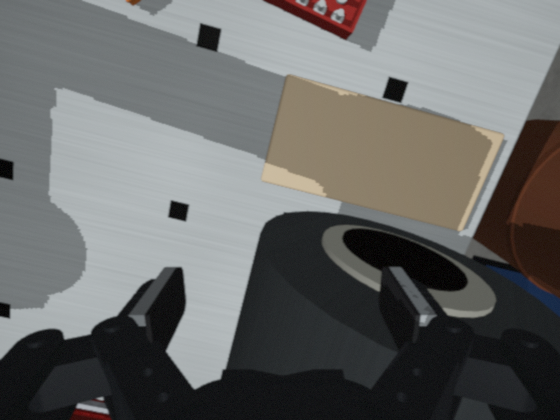

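The top view shows three dark heads at about (348,200), (391,225) and (342,257). The cover is at (247,190), the gun grip at (158,208) and the tray at (103,252). The look-alikes are turquoise, red and orange. Next I'll enlarge crops.

```bash
python3 - <<'E'
import cv2
im=cv2.imread("pics/top0.png")
def crop(n,x0,y0,x1,y1,k): cv2.imwrite(n,cv2.resize(im[y0:y1,x0:x1],None,fx=k,fy=k,interpolation=cv2.INTER_CUBIC))
crop("pics/c1.png",140,120,300,240,5)
crop("pics/c2.png",320,170,420,290,5)
crop("pics/c3.png",60,140,190,345,3)
E
```

```text
(no output)
```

View pics/c1.png

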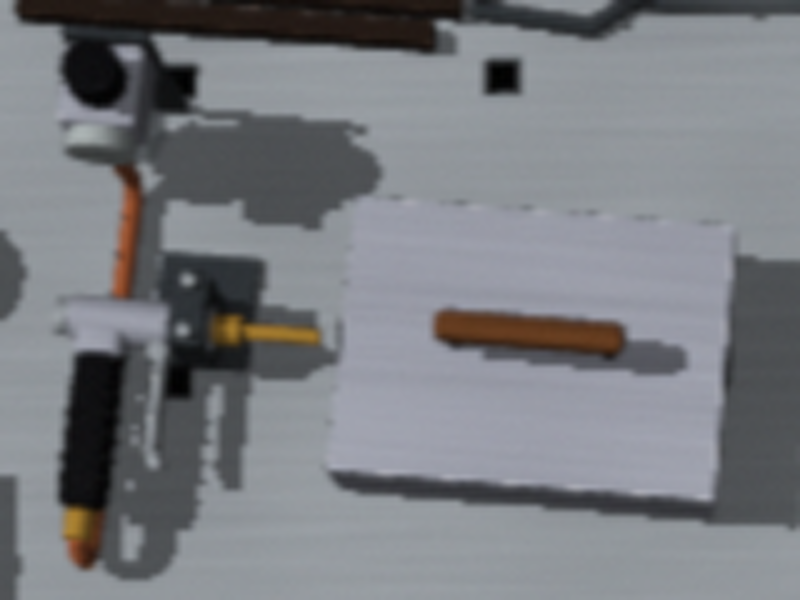

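View pics/c2.png

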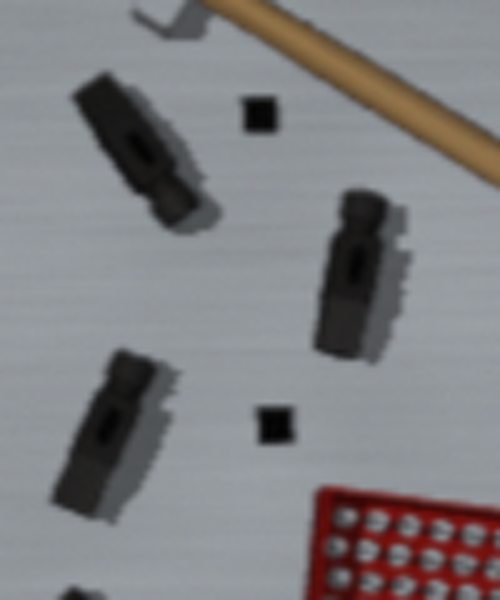

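View pics/c3.png

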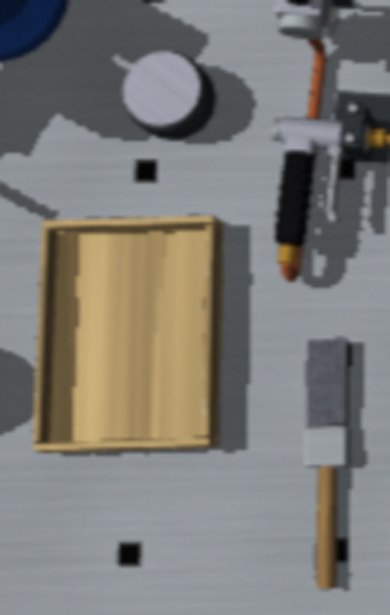

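```bash
cat >> look.py <<'E'
import numpy as np
def px2w(s,u,v,z,T=None):
    f=210/np.tan(np.radians(s["vertical_fov"]/2))
    T=s["cam_to_world"] if T is None else T
    d=T[:3,:3]@np.array([(u-s["cx"])/f,-(v-s["cy"])/f,-1]); o=T[:3,3]
    return o+d*(z-o[2])/d[2]
def w2px(s,p,T=None):
    f=210/np.tan(np.radians(s["vertical_fov"]/2))
    T=s["cam_to_world"] if T is None else T
    c=T[:3,:3].T@(np.array(p)-T[:3,3]); return np.array([s["cx"]+f*c[0]/-c[2], s["cy"]-f*c[1]/-c[2]])
E
python3 - <<'E'
from look import *
s=snapshot("top"); np.set_printoptions(precision=4,suppress=True)
def go(n,pts,z,sc,o):
    P=[px2w(s,o[0]+a/sc,o[1]+b/sc,z) for a,b in pts]; P=np.array(P); print(n,P[:,:2].tolist(),"mean",P.mean(0)); 
    print([round(float(np.linalg.norm(P[i]-P[i-1])),4) for i in range(len(P))]); return P
P=go("cover",[(360,200),(735,225),(717,500),(330,470)],.062,5,(140,120))
for i in range(4): d=P[i]-P[i-1]; print(np.degrees(np.arctan2(d[1],d[0])))
go("handle",[(435,326),(622,339)],.106,5,(140,120))
go("nozzle",[(220,331),(320,338)],.044,5,(140,120))
go("grip",[(97,352),(80,508)],.056,5,(140,120))
go("trig",[(162,348),(150,465)],.051,5,(140,120))
go("reg",[(93,72)],.15,5,(140,120))
P=go("tray",[(43,224),(215,217),(215,445),(36,450)],.035,3,(60,140))
for i in range(4): d=P[i]-P[i-1]; print(np.degrees(np.arctan2(d[1],d[0])))
for n,p in dict(A=[(93,83),(180,210)],B=[(365,200),(337,350)],C=[(132,362),(78,505)]).items():
    P=go(n,p,.022,5,(320,170)); d=P[0]-P[1]; print(np.degrees(np.arctan2(d[1],d[0])))
    c=dict(A=(141,150),B=(356,264),C=(109,425))[n]; print("eye",px2w(s,320+c[0]/5,170+c[1]/5,.028))
E
```

```text
cover [[0.7208511213319958, 0.07815524158567685], [0.7022597146306218, -0.14341937173730646], [0.5372363815880767, -0.13001062376149153], [0.5583995302284241, 0.0943189478162649]] mean [ 0.6297 -0.0252  0.062 ]
[0.1633, 0.2224, 0.1656, 0.2253]
-5.682148182083457
-94.79621681731153
175.35471387441368
84.61069292078487
handle [[0.6325090371859152, 0.029461602541451193], [0.6232929071440901, -0.07700393405055045]] mean [ 0.6279 -0.0238  0.106 ]
[0.1069, 0.1069]
nozzle [[0.646841774987723, 0.16266803452888154], [0.641685927059077, 0.10341192296583443]] mean [0.6443 0.133  0.044 ]
[0.0595, 0.0595]
grip [[0.6322530041204149, 0.23247517299417822], [0.5393131860227192, 0.23996123000171574]] mean [0.5858 0.2362 0.056 ]
[0.0932, 0.0932]
trig [[0.6353057662032042, 0.19539953988190897], [0.5651355790865016, 0.20092353191679993]] mean [0.6002 0.1982 0.051 ]
[0.0704, 0.0704]
reg [[0.7715265741657753, 0.2180296507594439]] mean [0.7715 0.218  0.15  ]
[0.0]
tray [[0.5676158667152608, 0.48556475752746775], [0.5720411294380627, 0.31716090839511446], [0.34917487574516926, 0.30938149424324646], [0.3472012638607528, 0.4802616273422652]] mean [0.459  0.3981 0.035 ]
[0.2205, 0.1685, 0.223, 0.1709]
1.378258811178861
-88.49474615439158
-178.00083372141617
90.66171884133348
A [[0.6441002590410535, -0.29829962144662114], [0.5654079730864365, -0.3474847002163462]] mean [ 0.6048 -0.3229  0.022 ]
[0.0928, 0.0928]
32.00663980048398
eye [ 0.6011 -0.3248  0.028 ]
B [[0.5697982044110231, -0.4583796206092443], [0.4796525124650418, -0.4368956840796362]] mean [ 0.5247 -0.4476  0.022 ]
[0.0927, 0.0927]
-13.404933899264853
eye [ 0.53   -0.4496  0.028 ]
C [[0.4744055193572144, -0.3153118085795834], [0.3906165737267495, -0.2804866505625232]] mean [ 0.4325 -0.2979  0.022 ]
[0.0907, 0.0907]
-22.56921201368045
eye [ 0.4366 -0.2996  0.028 ]
```

```bash
cat >> look.py <<'E'
from scipy.spatial.transform import Rotation as Ro
np.set_printoptions(precision=4,suppress=True)
def q(phi):
    c,s=np.cos(phi),np.sin(phi)
    return Ro.from_matrix(np.array([[-s,c,0],[c,s,0],[0,0,-1]])).as_quat()
def best(p,deg):
    """yaw (jaw direction, deg) of the two equivalents with smaller |j6|"""
    o=[]
    for d in (deg,deg+180):
        j=kin.ik(p,q(np.radians(d)))
        if j is not None: o.append((abs(j[5]),d))
    return min(o)[1]
def rot(deg): return q(np.radians(deg))
def st(): print("t",round(r.current_clock(),2),"p",np.array(r.current_position()),"F",np.array(r.current_wrist_force()),"w",round(r.current_gripper_width(),4))
def wT(s,p,qq):
    T=np.eye(4);T[:3,:3]=Ro.from_quat(qq).as_matrix();T[:3,3]=p; return T@s["mount"]
def wsnap(f):
    p,qq=r.current_position(),r.current_tool_rot(); s=save("wrist",f); s["T"]=wT(s,p,qq); return s
E
python3 - <<'E'
from look import *
p=[.628,-.0242,.25]
print(best(p,-4.9),kin.ik(p,rot(-4.9)),kin.ik(p,rot(175.1)))
for pp in([.5878,.236,.044],[.459,.398,.03],[.53,-.4496,.03]): print(best(pp,-95),kin.ik(pp,rot(-95)))
r.gripper_to(.085,40)
d=best(p,-4.9)
r.movep(p,rot(d)); st()
s=wsnap("pics/w1.png"); np.save("pics/w1T.npy",s["T"])
for P in([.628,-.0242,.106],[.6325,.0295,.106],[.6233,-.077,.106]): print(w2px(s,P,s["T"]))
save("top","pics/top1.png")
E
```

```text
-4.9 [-0.2246  0.5463  1.1489 -0.      1.4464 -0.1391] None
85 [ 0.1971  0.7579  1.3527 -0.      1.031   1.8552]
85 [ 0.5217  0.7308  1.4505 -0.      0.9603  2.1798]
-95 [-0.8716  0.8982  1.1181 -0.      1.1254  0.7864]
t 2.88 p [ 0.6279 -0.0251  0.25  ] F [ 0.7206 -0.7147 -0.2433] w 0.0848
[281.7858 198.1374]
[281.4463 132.1033]
[281.773  256.1602]
```

View pics/w1.png

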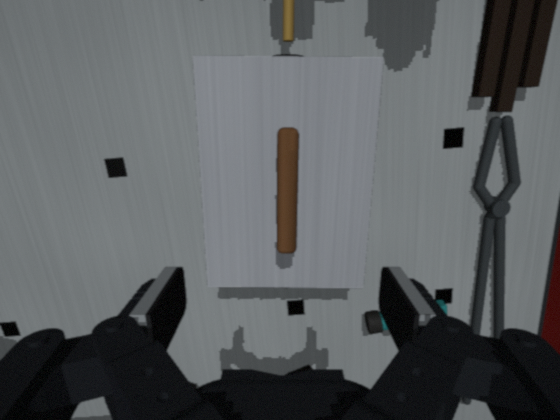

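The wrist view shows the handle from (288,128) to (287,254), about 6 px right of the prediction, which is roughly 4–5 mm in +x. I'll split the difference between the two cameras and grasp.

```bash
python3 - <<'E'
from look import *
q0=rot(-4.9)
r.move_straight([.631,-.0225,.15],q0); r.move_straight([.631,-.0225,.099],q0,rate=.08); st()
r.gripper_to(.0,60); st()
G=np.array(r.current_position()); np.save("G.npy",G)
r.move_straight([.631,-.0225,.119],q0,rate=.05); st()
r.move_straight([.631,-.0225,.20],q0,rate=.12); st()
s=save("top","pics/top2.png")
E
```

```text
t 4.58 p [ 0.6313 -0.0225  0.0994] F [0.3228 0.2285 0.0997] w 0.085
t 5.2 p [ 0.6313 -0.0225  0.0994] F [ 0.5715 -0.6712  1.5514] w 0.0166
t 5.75 p [ 0.6309 -0.0225  0.1189] F [-1.0542 -0.7041 -5.9468] w 0.017
t 6.58 p [ 0.6306 -0.0224  0.1989] F [-0.5168  0.3711 -5.0583] w 0.0168
```

View pics/top2.png

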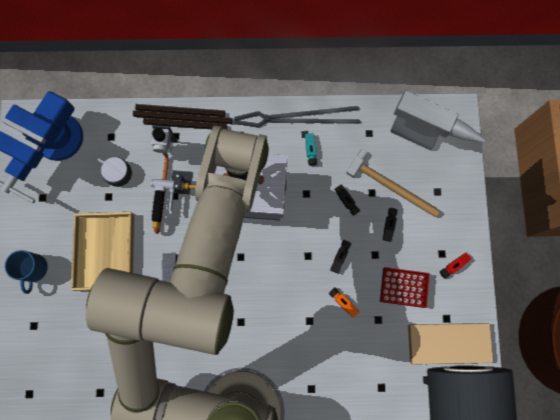

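```bash
python3 - <<'E'
from look import *
q0=rot(-4.9)
r.move_straight([.4467,-.0067,.20],q0,rate=.2); st()
r.move_straight([.4467,-.0067,.105],q0,rate=.12); r.move_straight([.4467,-.0067,.0995],q0,rate=.03); st()
r.gripper_to(.06); st()
r.move_straight([.4467,-.0067,.2],q0,rate=.2)
j=list(r.current_joint_positions()); 
# above head A
d=best([.61,-.324,.25],32+90); print(d)
r.movep([.605,-.324,.25],rot(d)); st()
wsnap("pics/w3.png"); save("top","pics/top3.png")
E
python3 - <<'E'
import cv2
im=cv2.imread("pics/top3.png")
cv2.imwrite("pics/c4.png",cv2.resize(im[120:320,150:400],None,fx=3,fy=3,interpolation=cv2.INTER_CUBIC))
E
```

```text
t 7.7 p [ 0.4474 -0.0069  0.2001] F [-0.6441 -0.3514 -4.9282] w 0.0167
t 8.97 p [ 0.4467 -0.0067  0.0995] F [ 0.3603 -0.7332 -4.7606] w 0.0169
t 9.46 p [ 0.4468 -0.0067  0.0996] F [ 0.0773 -0.3205  0.7041] w 0.0599
302
t 11.45 p [ 0.6051 -0.323   0.2498] F [-0.0582  0.5227 -0.539 ] w 0.06
```

View pics/c4.png

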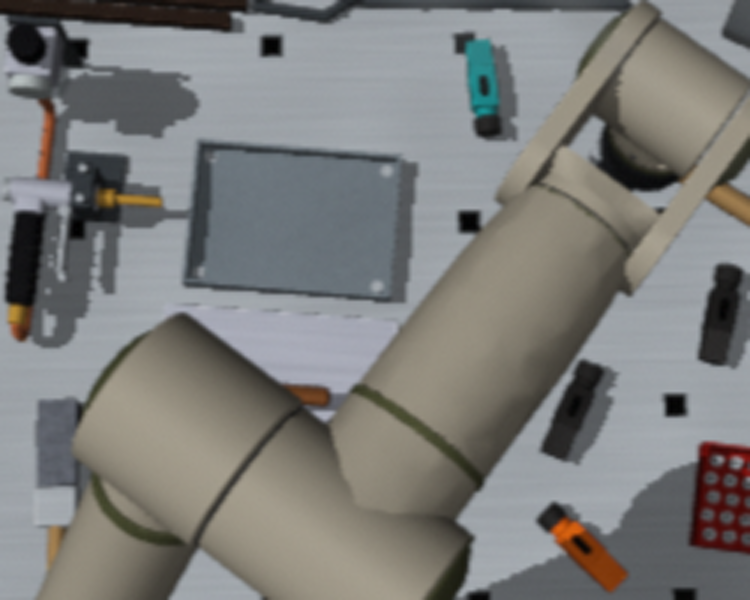

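View pics/w3.png

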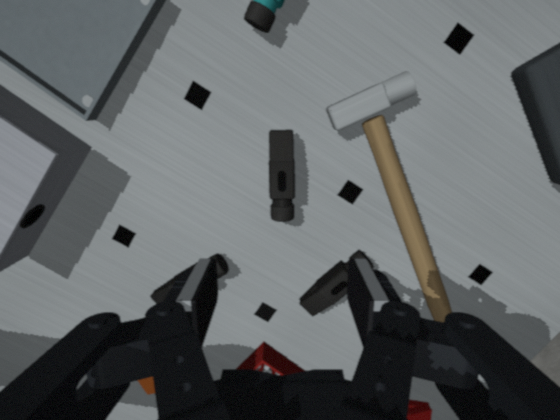

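The pan rim corners in the crop are at (200,142), (405,157), (390,298) and (185,285). Head A in the wrist view runs from (281,130) to (283,221), with its eye at (282,180).

```bash
python3 - <<'E'
from look import *
s=snapshot("top")
P=np.array([px2w(s,150+a/3,120+b/3,.02) for a,b in[(200,142),(405,157),(390,298),(185,285)]])
print(P[:,:2],P.mean(0)); print([round(float(np.linalg.norm(P[i]-P[i-1])),4) for i in range(4)])
for i in range(4): d=P[i]-P[i-1]; print(np.degrees(np.arctan2(d[1],d[0])))
T=wT(snapshot("wrist"),r.current_position(),r.current_tool_rot()); w=snapshot("wrist")
for c,z in[((282,130),.026),((283,221),.02),((282,180),.028)]: print(px2w(w,*c,z,T))
# pan corner in wrist: (90,120)
print(px2w(w,90,119,.02,T))
E
```

```text
[[ 0.7101  0.069 ]
 [ 0.6914 -0.1377]
 [ 0.547  -0.1204]
 [ 0.5633  0.083 ]] [ 0.628  -0.0265  0.02  ]
[0.1475, 0.2076, 0.1454, 0.204]
-5.447428620395268
-95.17454114872221
173.13181832624585
85.42768310764255
[ 0.6494 -0.2963  0.026 ]
[ 0.5648 -0.3504  0.02  ]
[ 0.6056 -0.3236  0.028 ]
[ 0.5537 -0.123   0.02  ]
```

```bash
cat >> look.py <<'E'
PAN=np.array([.630,-.026]); YAW=-5.1
def pan(x,y):
    a=np.radians(YAW); return PAN+np.array([[np.cos(a),-np.sin(a)],[np.sin(a),np.cos(a)]])@np.array([x,y])
def pick(x,y,deg,z=.022,op=.06,zup=.16,eff=70):
    d=best([x,y,.03],deg); R_=rot(d)
    r.gripper_to(op)
    r.movep([x,y,zup],R_); r.move_straight([x,y,z],R_,rate=.15); st()
    r.gripper_to(0,eff); st()
    r.move_straight([x,y,zup],R_,rate=.2); st()
def place(x,y,deg,z,zup=.16,op=.044):
    d=best([x,y,.03],deg); R_=rot(d)
    r.movep([x,y,zup],R_); print("held",r.current_gripper_width()); r.move_straight([x,y,z+.015],R_,rate=.2); r.move_straight([x,y,z],R_,rate=.05); st()
    r.gripper_to(op); r.move_straight([x,y,zup],R_,rate=.25); st()
E
python3 - <<'E'
from look import *
pick(.605,-.3236,32+90)
place(*pan(0,-58),YAW+90,.028)
# look at B from above
r.movep([.526,-.449,.25],rot(best([.526,-.449,.25],-13.4+90))); st()
s=wsnap("pics/w4.png"); save("top","pics/top4.png"); np.save("T4.npy",s["T"])
E
```

```text
t 13.43 p [ 0.6056 -0.324   0.0234] F [ 0.0979  0.3843 -0.049 ] w 0.0597
t 13.82 p [ 0.6054 -0.3237  0.023 ] F [-1.3765  2.5112  5.6854] w 0.0269
t 14.67 p [ 0.6044 -0.3232  0.1581] F [-0.119   0.0485 -3.8011] w 0.0265Traceback (most recent call last):
  File "<stdin>", line 3, in <module>
  File "look.py", line 43, in place
    d=best([x,y,.03],deg); R_=rot(d)
  File "look.py", line 26, in best
    return min(o)[1]
           ~~~^^^
ValueError: min() iterable argument is empty
```

```bash
python3 - <<'E'
from look import *
p=pan(0,-58); print(p, r.current_joint_positions())
for z in(.03,.1,.16,.2):
  for d in (-175+90,85,-95,60,40,20,-5,-40,-60): print(z,d,kin.ik([*p,z],rot(d)))
E
```

```text
[ -4.5259 -57.7964] [-0.6615  0.7454  1.0524 -0.      1.347   0.3508]
0.03 -85 None
0.03 85 None
0.03 -95 None
0.03 60 None
0.03 40 None
0.03 20 None
0.03 -5 None
0.03 -40 None
0.03 -60 None
0.1 -85 None
0.1 85 None
0.1 -95 None
0.1 60 None
0.1 40 None
0.1 20 None
0.1 -5 None
0.1 -40 None
0.1 -60 None
0.16 -85 None
0.16 85 None
0.16 -95 None
0.16 60 None
0.16 40 None
0.16 20 None
0.16 -5 None
0.16 -40 None
0.16 -60 None
0.2 -85 None
0.2 85 None
0.2 -95 None
0.2 60 None
0.2 40 None
0.2 20 None
0.2 -5 None
0.2 -40 None
0.2 -60 None
```

Those were my units: `pan()` was being fed millimetres. Switching it to metres.

```bash
sed -i 's/@np.array(\[x,y\])$/@np.array([x,y])*.001/' look.py; python3 - <<'E'
from look import *
print(pan(0,-58),best([*pan(0,-58),.03],YAW+90))
place(*pan(0,-58),YAW+90,.028)
r.movep([.526,-.449,.25],rot(best([.526,-.449,.25],-13.4+90))); st()
s=wsnap("pics/w4.png"); save("top","pics/top4.png"); np.save("T4.npy",s["T"])
E
```

```text
[ 0.6248 -0.0838] 264.9
held 0.026455074059227115
t 16.8 p [ 0.6248 -0.0837  0.0279] F [-0.0833 -0.1837 -3.3083] w 0.0265
t 17.78 p [ 0.6242 -0.0836  0.1586] F [ 0.1592 -0.7146 -0.7019] w 0.044
t 19.23 p [ 0.5268 -0.4478  0.2496] F [-0.2888  0.1599  0.2697] w 0.0438
```

View pics/top4.png

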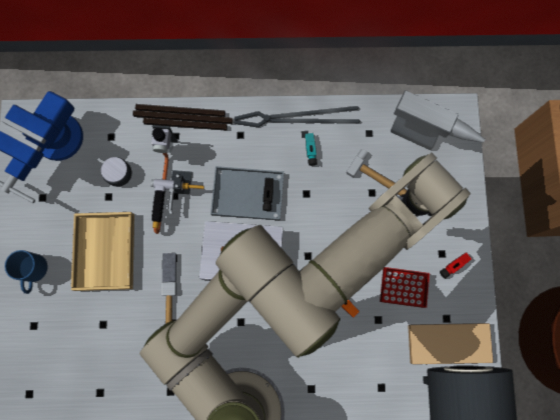

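View pics/w4.png

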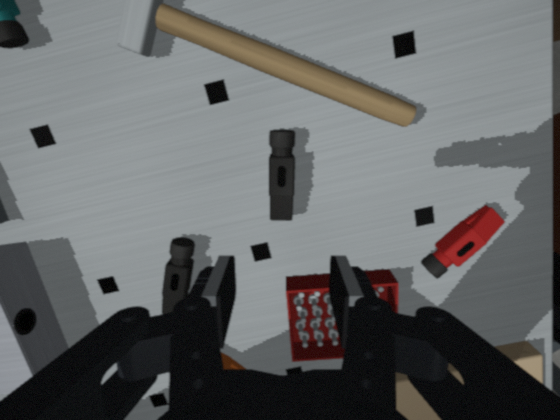

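```bash
python3 - <<'E'
from look import *
w=snapshot("wrist");T=np.load("T4.npy")
a=px2w(w,282,130,.02,T);b=px2w(w,282,220,.026,T);e=px2w(w,282,175,.028,T)
d=np.degrees(np.arctan2(*(a-b)[:2][::-1])); c=((a+b)/2+e)[:2]/2; print(a,b,e,d,np.linalg.norm(a-b))
assert abs(c[0]-.527)<.012 and abs(c[1]+.449)<.012
c=(c+np.array([.5265,-.4485]))/2
pick(*c,d+90)
place(*pan(0,0),YAW+90,.028)
r.movep([.4345,-.299,.25],rot(best([.4345,-.299,.25],-22.5+90))); st()
s=wsnap("pics/w5.png"); save("top","pics/top5.png"); np.save("T5.npy",s["T"])
E
```

```text
[ 0.5772 -0.4601  0.02  ] [ 0.4832 -0.4377  0.026 ] [ 0.5327 -0.4495  0.028 ] -13.388083215824127 0.09677469366569398
t 21.2 p [ 0.5294 -0.4494  0.0234] F [0.4881 0.1712 0.0539] w 0.0603
t 21.59 p [ 0.5293 -0.449   0.0231] F [-0.3205  2.3594  6.0067] w 0.0261
t 22.43 p [ 0.5284 -0.4483  0.158 ] F [-0.1433  0.495  -5.7353] w 0.0266
held 0.026624336944567544
t 25.22 p [ 0.6299 -0.026   0.0279] F [ 0.5161  0.3233 -3.6777] w 0.0264
t 26.2 p [ 0.6294 -0.0259  0.1586] F [ 0.3846  0.2763 -1.441 ] w 0.044
t 27.51 p [ 0.435  -0.2984  0.2495] F [ 0.851  -0.1241 -0.3007] w 0.0441
```

View pics/w5.png

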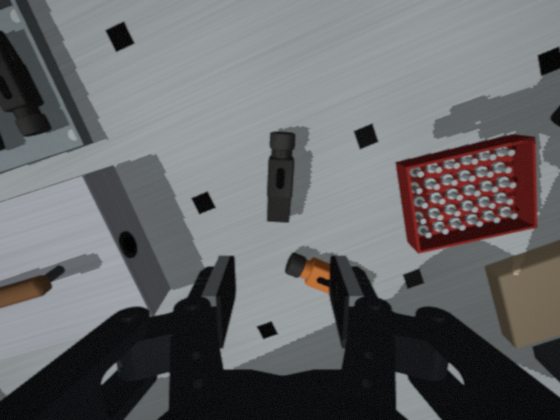

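View pics/top5.png

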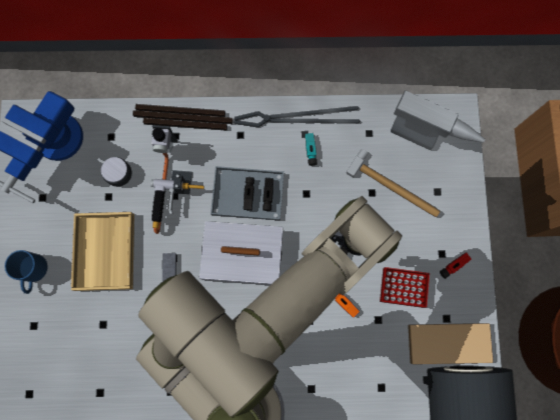

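C's ends are at (282,132) and (279,221), with the eye at (280,179). Two heads lie in the pan.

```bash
python3 - <<'E'
from look import *
w=snapshot("wrist");T=np.load("T5.npy")
a=px2w(w,282,132,.02,T);b=px2w(w,279,221,.026,T);e=px2w(w,280,179,.028,T)
d=np.degrees(np.arctan2(*(a-b)[:2][::-1])); c=((a+b)/2+e)[:2]/2; print(a,b,e,d,np.linalg.norm(a-b))
c=(c+np.array([.4345,-.299]))/2; print(c)
assert abs(c[0]-.4345)<.012 and abs(c[1]+.299)<.012
pick(*c,d+90)
place(*pan(0,58),YAW+90,.028)
r.movep([.30,-.40,.25],rot(best([.3,-.4,.25],37))); st()
s=wsnap("pics/w6.png"); save("top","pics/top6.png"); save("scene","pics/scene6.png")
im=cv2.imread("pics/top6.png")
cv2.imwrite("pics/c6.png",cv2.resize(im[150:290,195:300],None,fx=4,fy=4,interpolation=cv2.INTER_CUBIC))
E
```

```text
[ 0.481  -0.3176  0.02  ] [ 0.3939 -0.2779  0.026 ] [ 0.4375 -0.2973  0.028 ] -24.5023850067282 0.09593743919144504
[ 0.436  -0.2983]
t 29.48 p [ 0.4365 -0.2988  0.023 ] F [ 0.5122 -0.2638  0.8592] w 0.06
t 29.87 p [ 0.4363 -0.2984  0.0229] F [-0.0558  1.925   7.5692] w 0.0268
t 30.71 p [ 0.4354 -0.2978  0.1587] F [-0.6648  0.2817 -4.2039] w 0.0268
held 0.026657157265966912
t 33.33 p [0.6351 0.0318 0.0279] F [-0.2871  0.2565 -4.0585] w 0.0267
t 34.31 p [0.6345 0.0318 0.1585] F [ 0.2433 -0.595  -0.6321] w 0.0438
t 36.31 p [ 0.3005 -0.3997  0.2498] F [-0.0111  0.0616  0.4463] w 0.0438
```

View pics/top6.png

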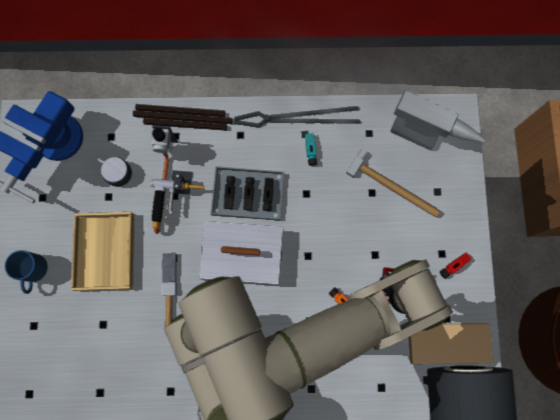

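View pics/c6.png

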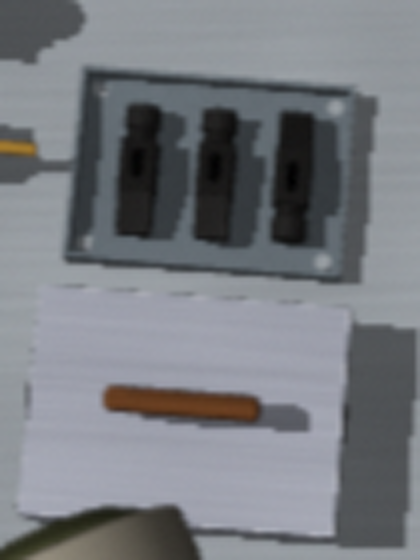

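View pics/scene6.png

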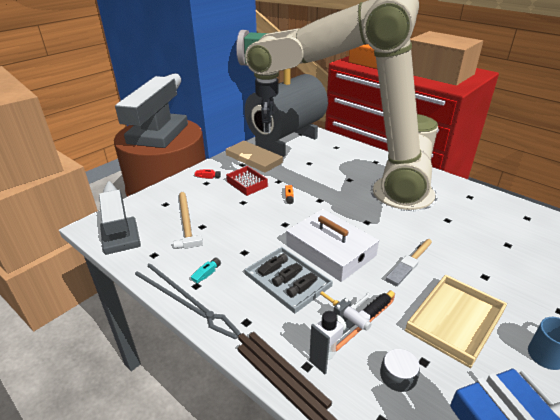

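```bash
python3 - <<'E'
from look import *
s=snapshot("top")
def f(pts,z):
    P=np.array([px2w(s,195+a/4,150+b/4,z) for a,b in pts])
    a=[np.degrees(np.arctan2(*(P[i]-P[j])[:2][::-1])) for i,j in((0,1),(3,2))]
    b=[np.degrees(np.arctan2(*(P[i]-P[j])[:2][::-1])) for i,j in((0,3),(1,2))]
    print(P.mean(0),"yaw",np.array(a)-90,np.array(b),[round(float(np.linalg.norm(P[i]-P[i-1])),4) for i in range(4)])
f([(84,68),(357,88),(343,283),(65,260)],.02)
f([(40,287),(352,308),(335,535),(18,513)],.062)
H=[px2w(s,195+a/4,150+b/4,.106) for a,b in((105,398),(259,409))]; print(np.mean(H,0),H)
E
```

```text
[ 0.6274 -0.0257  0.02  ] yaw [-5.18   -5.6901] [-5.1074 -4.9504] [0.1485, 0.2074, 0.1503, 0.2078]
[ 0.4447 -0.0086  0.062 ] yaw [-4.7933 -4.8761] [-4.9082 -5.177 ] [0.1633, 0.2263, 0.1636, 0.2255]
[ 0.4437 -0.0086  0.106 ] [array([0.4484, 0.045 , 0.106 ]), array([ 0.439 , -0.0622,  0.106 ])]
```

```bash
python3 - <<'E'
from look import *
q0=rot(-4.9)
r.gripper_to(.06)
r.movep([.4467,-.0067,.2],q0); r.move_straight([.4467,-.0067,.0995],q0,rate=.15); st()
r.gripper_to(0,60); st()
r.move_straight([.4467,-.0067,.12],q0,rate=.08); r.move_straight([.4467,-.0067,.2],q0,rate=.15); st()
q1=rot(-5.0); t=[.6297,-.0234]
r.move_straight([*t,.2],q1,rate=.15); st()
s=wsnap("pics/w7.png"); save("scene","pics/scene7.png")
r.move_straight([*t,.14],q1,rate=.12); st()
r.move_straight([*t,.101],q1,rate=.04); st()
r.move_straight([*t,.0993],q1,rate=.02); st()
save("scene","pics/scene7b.png")
E
```

```text
t 39.18 p [ 0.4472 -0.007   0.1002] F [0.4667 0.0414 1.0467] w 0.0601
t 39.64 p [ 0.4468 -0.0067  0.1001] F [-2.3693  0.0388  5.0346] w 0.0168
t 40.73 p [ 0.4462 -0.0066  0.1989] F [-0.147  -0.5913 -5.3514] w 0.0166
t 42.11 p [ 0.6293 -0.0233  0.1999] F [ 0.5592  0.8513 -4.426 ] w 0.0168
t 42.86 p [ 0.6301 -0.0235  0.1409] F [ 0.0446 -0.2724 -4.6956] w 0.0169
t 43.98 p [ 0.6299 -0.0234  0.1013] F [ 0.106   0.7307 -5.8589] w 0.0168
t 44.23 p [ 0.6302 -0.0235  0.1002] F [-0.4192 -0.1616  2.3146] w 0.0166
```

View pics/scene7b.png

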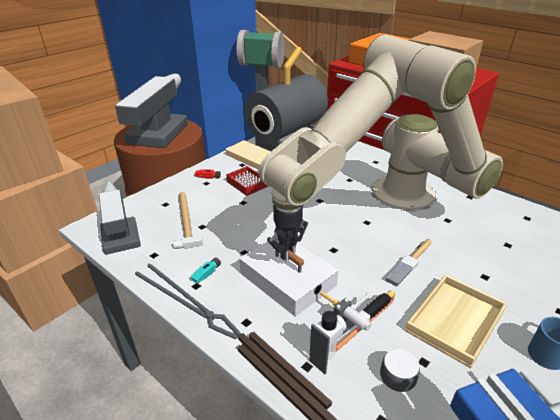

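```bash
python3 - <<'E'
from look import *
r.gripper_to(.06); st()
r.move_straight([.6297,-.0234,.2],rot(-5.0),rate=.2)
p=pan(-63,245); d=best([*p,.05],YAW+90); print(p,d)
r.gripper_to(.085)
r.movep([*p,.2],rot(d)); st()
s=wsnap("pics/w8.png"); save("top","pics/top8.png"); save("scene","pics/scene8.png"); np.save("T8.npy",s["T"])
for c in((-63,256,44),(-63,216,44),(-63,242,56),(-63,270,56),(-115,256,56),(-16,256,56)):
    print(c,w2px(s,[*pan(*c[:2]),c[2]/1000],s["T"]))
E
```

```text
t 44.77 p [ 0.6297 -0.0234  0.0993] F [-0.6073 -1.3206  0.5425] w 0.0598
[0.589  0.2236] 84.9
t 46.88 p [0.5893 0.2229 0.2   ] F [ 0.7336 -0.7601  0.1578] w 0.0851
(-63, 256, 44) [296.4104 195.4569]
(-63, 216, 44) [250.4508 195.6219]
(-63, 242, 56) [280.2461 199.1886]
(-63, 270, 56) [313.751  199.0688]
(-115, 256, 56) [297.6134 135.6493]
(-16, 256, 56) [296.4959 250.7983]
```

View pics/w8.png

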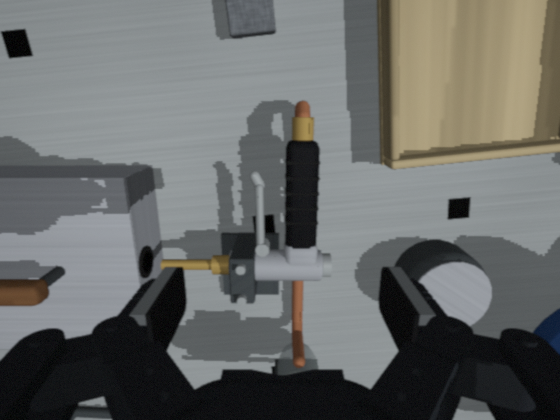

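View pics/scene8.png

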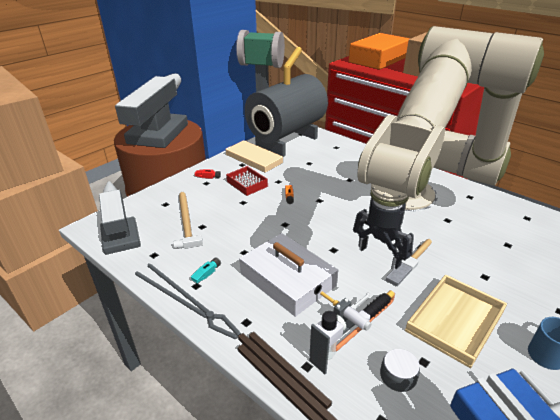

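Grip at columns 287–319 and rows 142–245. The trigger lever runs from (258,178) to (262,250), and the cover looks seated. The gun sits about 2–3 mm further in +y than predicted, so I'll centre there.

```bash
python3 - <<'E'
from look import *
p=pan(-63,250); R_=rot(84.9)
r.move_straight([*p,.10],R_,rate=.15); st()
r.move_straight([*p,.043],R_,rate=.06); st()
save("scene","pics/scene9.png"); wsnap("pics/w9.png")
E
```

```text
t 47.84 p [0.5901 0.2286 0.1011] F [0.0595 0.0592 0.5626] w 0.0851
t 48.94 p [0.5897 0.2286 0.0434] F [ 0.5249 -0.2618 -0.4917] w 0.0849
```

View pics/w9.png

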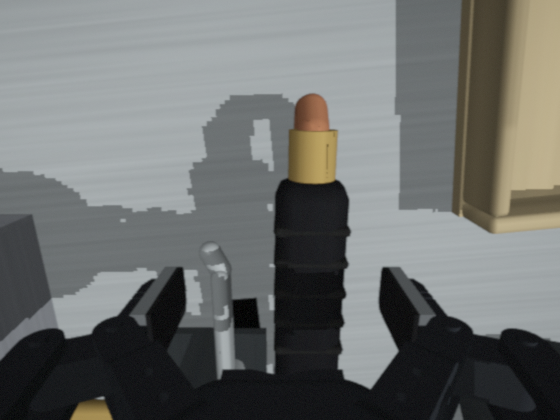

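View pics/scene9.png

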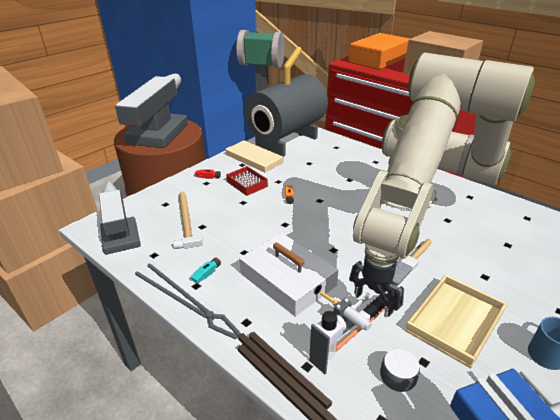

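```bash
python3 - <<'E'
from look import *
r.gripper_to(.056,30); st()
r.gripper_to(.048); st()
r.gripper_to(.0,30); st()
wsnap("pics/w10.png"); r.wait(.5); st(); save("scene","pics/scene10.png")
E
```

```text
t 49.44 p [0.5895 0.2281 0.0432] F [-1.7259 -4.6245  3.5408] w 0.0563
t 49.69 p [0.5897 0.2294 0.0437] F [-1.8052  2.1619  5.5821] w 0.0483
t 49.91 p [0.5899 0.2318 0.0444] F [-1.049  14.5621  7.3186] w 0.0425
t 50.46 p [0.5899 0.2318 0.0444] F [-1.093  15.0545  7.3084] w 0.0427
```

View pics/w10.png

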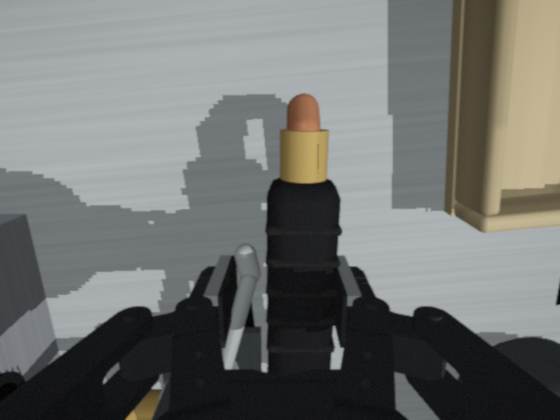

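View pics/scene10.png

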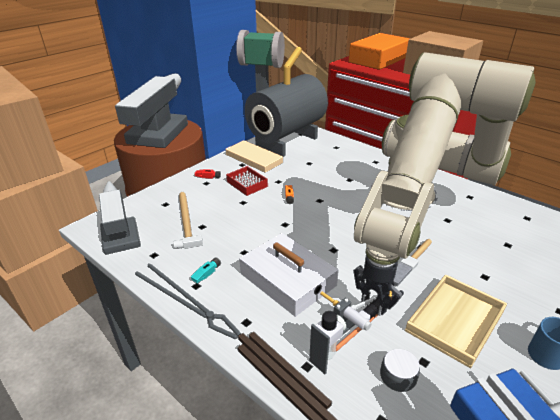

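The width is 42.6 mm, which matches the 42 mm squeezed figure, and the lever is against the grip. I'll hold longer in case the grip slackens, then release.

```bash
python3 - <<'E'
from look import *
r.gripper_to(0,45)
for i in range(6): r.wait(.4); print(round(r.current_clock(),2),round(r.current_gripper_width(),4))
r.gripper_to(.085); r.wait(.5); st(); wsnap("pics/w11.png")
r.move_straight([*pan(-63,250),.2],rot(84.9),rate=.15); st()
save("top","pics/top11.png")
im=cv2.imread("pics/top11.png"); cv2.imwrite("pics/c11.png",cv2.resize(im[120:240,140:300],None,fx=4,fy=4))
E
```

```text
51.12 0.042
51.52 0.0422
51.92 0.0423
52.33 0.0421
52.73 0.0419
53.12 0.0421
t 54.12 p [0.5895 0.2286 0.043 ] F [-0.1869  0.3801  0.4334] w 0.0846
t 55.38 p [0.5891 0.2285 0.199 ] F [-0.3712  0.5265 -0.3392] w 0.085
```

View pics/w11.png

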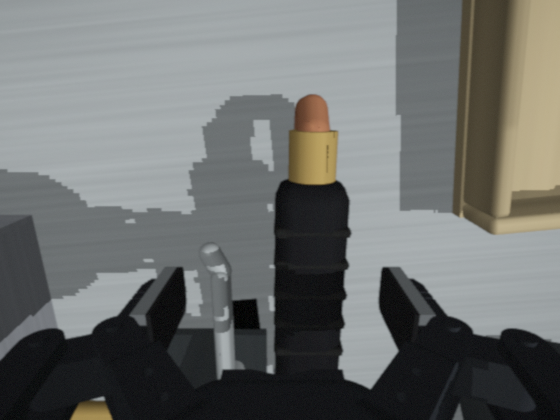

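View pics/c11.png

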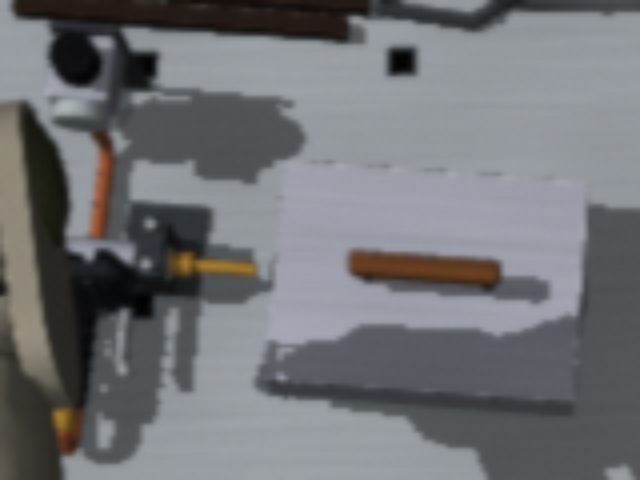

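The trigger is back at column 215–232, as before, and the cover is still seated. Now I'll take it off to the same spot.

```bash
python3 - <<'E'
from look import *
q1=rot(-5.0); t=[.6297,-.0234]
r.gripper_to(.06,60)
r.movep([*t,.2],q1); r.move_straight([*t,.0993],q1,rate=.12); st()
r.gripper_to(0,60); st()
r.move_straight([*t,.12],q1,rate=.06); r.move_straight([*t,.2],q1,rate=.12); st()
u=[.4467,-.0067]
r.move_straight([*u,.2],q1,rate=.15); st()
r.move_straight([*u,.106],q1,rate=.12); r.move_straight([*u,.0993],q1,rate=.03); st()
r.gripper_to(.06); r.move_straight([*u,.2],q1,rate=.2); st()
r.movep([.30,-.40,.25],rot(best([.3,-.4,.25],37))); st()
save("top","pics/top12.png"); save("scene","pics/scene12.png")
im=cv2.imread("pics/top12.png"); cv2.imwrite("pics/c12.png",cv2.resize(im[150:290,195:300],None,fx=4,fy=4,interpolation=cv2.INTER_CUBIC))
E
```

```text
t 57.87 p [ 0.6302 -0.0234  0.1002] F [ 0.6333 -0.0886  0.2833] w 0.0602
t 58.33 p [ 0.6301 -0.0235  0.0999] F [ 1.0843 -0.195   3.387 ] w 0.017
t 59.63 p [ 0.6293 -0.0233  0.199 ] F [ 0.0911  0.0775 -4.8183] w 0.0168
t 61.01 p [ 0.4472 -0.0068  0.2   ] F [-0.1631 -0.3968 -5.3744] w 0.0168
t 62.32 p [ 0.4472 -0.0068  0.0999] F [ 0.1361 -0.2493  3.784 ] w 0.0169
t 63.45 p [ 0.4462 -0.0066  0.199 ] F [-0.6929  0.0608  0.5866] w 0.0601
t 65.01 p [ 0.3004 -0.3994  0.2496] F [0.1244 0.8319 0.378 ] w 0.0601
```

View pics/c12.png

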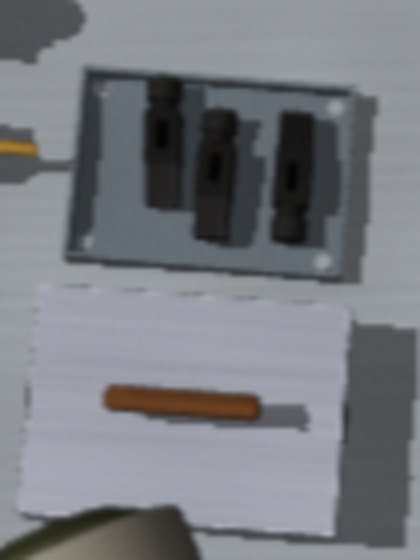

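View pics/scene12.png

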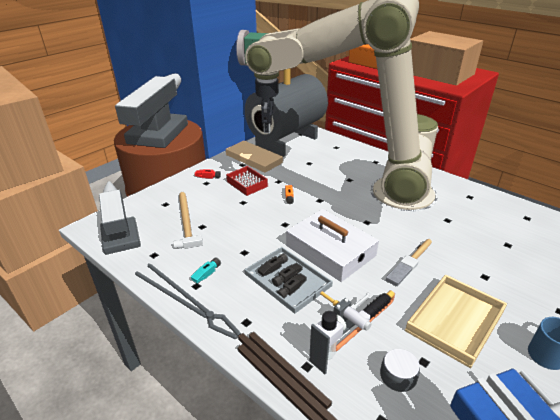

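Head C, the +y one, has been knocked towards the middle head. I'll take a closer look with the wrist camera before picking.

```bash
python3 - <<'E'
from look import *
p=pan(0,10)-np.array([.0,.0]); d=best([*p,.2],YAW+90); print(d)
p=pan(-60 if d>0 and d<180 else -60,10)
T0=None
r.movep([*p,.2],rot(d)); st()
s=wsnap("pics/w13.png"); np.save("T13.npy",s["T"]); print(w2px(s,[*pan(0,0),.032],s["T"]))
E
```

```text
264.9
t 66.85 p [ 0.5711 -0.0116  0.2001] F [0.067  0.1263 0.3235] w 0.0601
[291.795  125.1304]
```

View pics/w13.png

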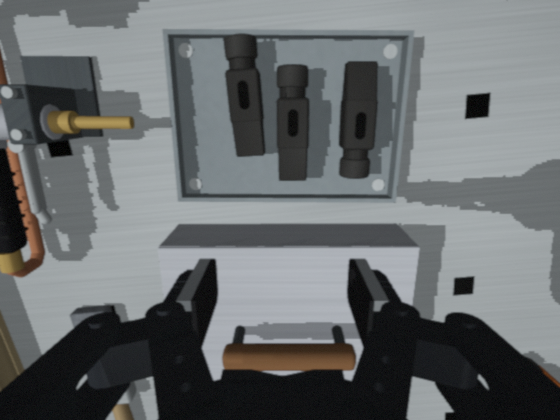

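In the wrist view A's eye is at (360,125) and B's at (292,123), with B's peen tip at row 180. C's eye is at (244,95) and its peen ends at (250,156), leaving only about a 10–15 mm gap between B and C. Plan: move A to the tray first. Then grip B by its protruding peen end, slide it clear, and pick B and C normally.

```bash
cat >> look.py <<'E'
TRAY=np.array([.459,.398])
E
python3 - <<'E'
from look import *
w=snapshot("wrist");T=np.load("T13.npy")
a=np.radians(YAW);Rm=np.array([[np.cos(a),-np.sin(a)],[np.sin(a),np.cos(a)]])
def pp(n,u,v,z):
    P=px2w(w,u,v,z,T); print(n,P, (Rm.T@(P[:2]-PAN))*1000); return P
pp("Aeye",360,125,.032);pp("Apeen",362,64,.028);pp("Aface",354,178,.022)
pp("Beye",292,123,.032);pp("Bpeen",293,180,.024);pp("Bface",292,66,.022)
pp("Ceye",244,95,.032);pp("Cpeen",250,156,.024);pp("Cface",239,35,.022)
for c in((166,31),(411,31),(396,197),(180,199)): pp("rim",*c,.02)
for x in(-60,0,60):
    for dd in(0,90): 
        P=[*(TRAY+np.array([x*.001,0])),.03]; 
        d=best(P,dd); print(x,d,kin.ik(P,rot(d)))
E
```

```text
Aeye [ 0.6248 -0.084   0.032 ] [ -0.0575 -58.2036]
Apeen [ 0.6731 -0.0876  0.028 ] [ 48.4524 -57.5618]
Aface [ 0.5769 -0.0795  0.022 ] [-48.1436 -58.0549]
Beye [ 0.6317 -0.0263  0.032 ] [ 1.7622 -0.1646]
Bpeen [ 0.5806 -0.0232  0.024 ] [-49.4351  -1.6164]
Bface [ 0.6775 -0.0304  0.022 ] [47.7419 -0.1822]
Ceye [0.6579 0.0116 0.032 ] [24.4617 39.9037]
Cpeen [0.6061 0.0135 0.024 ] [-27.3018  37.2514]
Cface [0.7049 0.0109 0.022 ] [71.3544 43.3913]
rim [0.7138 0.0705 0.02  ] [ 74.8594 103.5269]
rim [ 0.6953 -0.1302  0.02  ] [ 74.3023 -97.9555]
rim [ 0.5545 -0.119   0.02  ] [-66.9729 -99.356 ]
rim [0.5713 0.0849 0.02  ] [-68.3385 105.2601]
-60 0 [ 0.5763  0.6555  1.5977 -0.      0.8884  0.5763]
-60 90 [ 0.5763  0.6555  1.5977 -0.      0.8884 -0.9945]
0 0 [ 0.5217  0.7308  1.4505 -0.      0.9603  0.5217]
0 90 [ 0.5217  0.7308  1.4505 -0.      0.9603 -1.0491]
60 0 [ 0.4754  0.816   1.282  -0.      1.0436  0.4754]
60 90 [ 0.4754  0.816   1.282  -0.      1.0436 -1.0954]
```

```bash
python3 - <<'E'
from look import *
pick(*pan(0,-58),YAW+90,z=.027,op=.046,zup=.2)
place(*(TRAY+[.058,0]),0,.033,zup=.2)
# slide B: grip peen end
R_=rot(264.9)
p=pan(-46,-1)
r.gripper_to(.042,40)
r.movep([*p,.15],R_); r.move_straight([*p,.06],R_,rate=.15); st()
s=wsnap("pics/w14.png"); save("scene","pics/scene14.png")
E
```

```text
t 68.99 p [ 0.6254 -0.0839  0.028 ] F [-0.7528  0.8488  0.1578] w 0.0457
t 69.29 p [ 0.6253 -0.0838  0.0281] F [-1.6356  2.0198  6.8185] w 0.0265
t 70.31 p [ 0.6242 -0.0836  0.1984] F [-1.1201 -0.3138 -3.8749] w 0.0267
held 0.0268044624140697
t 73.46 p [0.5169 0.398  0.0328] F [-0.4979  0.1275 -3.3917] w 0.0265
t 74.58 p [0.5165 0.3977 0.1984] F [ 0.2973 -0.5451 -0.182 ] w 0.0441
t 77.13 p [ 0.5847 -0.0228  0.0609] F [-0.4907 -0.0401  0.3925] w 0.0423
```

View pics/w14.png

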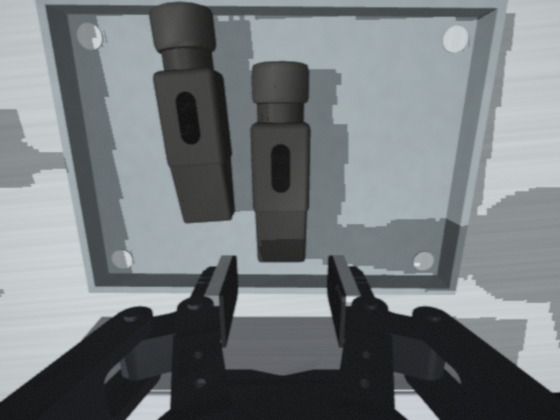

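View pics/scene14.png

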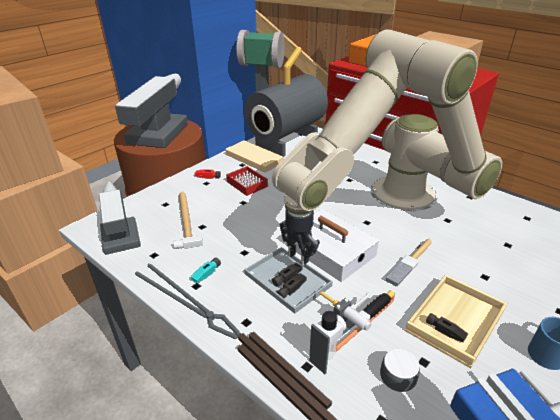

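A lies in the tray. The fingers straddle B's peen with room to spare, and C's peen end is forward of them. Now to slide B.

```bash
python3 - <<'E'
from look import *
R_=rot(264.9)
r.move_straight([*pan(-46,-1),.028],R_,rate=.08); st()
r.gripper_to(0,40); st()
r.move_straight([*pan(-46,-34),.029],R_,rate=.06); st()
r.gripper_to(.05); r.move_straight([*pan(-46,-34),.2],R_,rate=.2); st()
r.movep([*pan(-60,10),.2],rot(264.9)); st()
s=wsnap("pics/w15.png"); np.save("T15.npy",s["T"])
E
```

```text
t 77.78 p [ 0.5841 -0.0229  0.0277] F [-0.0594 -0.4783  0.324 ] w 0.042
t 78.07 p [ 0.5844 -0.0229  0.0285] F [-0.7019  0.2413  3.2161] w 0.0245
t 78.77 p [ 0.581  -0.0561  0.0288] F [-0.4883 -1.7888 -2.9179] w 0.0247
t 80.14 p [ 0.5807 -0.0557  0.1988] F [-0.2846  0.6752 -0.3848] w 0.0502
t 80.44 p [ 0.5706 -0.0096  0.199 ] F [0.2615 0.6465 0.0999] w 0.0502
```

View pics/w15.png

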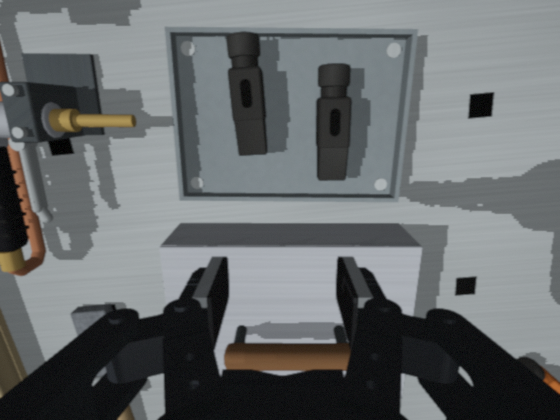

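B slid over in parallel: its eye is now at (335,122) and C's is at (246,94). There is clear room for both grasps.

```bash
python3 - <<'E'
from look import *
w=snapshot("wrist");T=np.load("T15.npy")
def L(e,pn,fc):
    E=px2w(w,*e,.032,T);a=px2w(w,*fc,.022,T);b=px2w(w,*pn,.024,T);d=np.degrees(np.arctan2(*(a-b)[:2][::-1])); print(E,a,b,d,np.linalg.norm(a-b)); return E[:2],d
B,db=L((335,122),(332,180),(334,66)); C,dc=L((246,94),(252,154),(242,34))
pick(*B,db+90,z=.027,op=.046,zup=.2)
place(*TRAY,0,.033,zup=.2)
C=C-np.array([.004,-.0003]); 
pick(*C,dc+90,z=.027,op=.046,zup=.2)
place(*(TRAY-[.058,0]),0,.033,zup=.2)
r.movep([.30,-.40,.25],rot(best([.3,-.4,.25],37))); st()
save("top","pics/top16.png"); save("scene","pics/scene16.png")
E
```

```text
[ 0.6286 -0.0603  0.032 ] [ 0.6735 -0.0629  0.022 ] [ 0.5769 -0.0567  0.024 ] -3.702560785252432 0.0968281083564687
[0.6576 0.0121 0.032 ] [0.7043 0.0108 0.022 ] [0.607  0.0136 0.024 ] -1.6914587637414487 0.09735390035826395
t 82.46 p [ 0.6291 -0.0604  0.028 ] F [1.4708 0.6008 0.9175] w 0.0458
t 82.76 p [ 0.6291 -0.0604  0.0281] F [-1.3461  1.1126  6.8164] w 0.0266
t 83.78 p [ 0.628  -0.0602  0.1983] F [ 0.0594  0.4249 -4.4582] w 0.0261
held 0.02641995953011398
t 86.91 p [0.4589 0.398  0.0328] F [ 0.6523 -0.3694 -3.3056] w 0.0265
t 88.03 p [0.4585 0.3977 0.1985] F [-0.3058  0.9547 -0.4871] w 0.0441
t 91.14 p [0.6541 0.0123 0.028 ] F [ 0.3419 -0.0187  0.646 ] w 0.0459
t 91.44 p [0.654  0.0124 0.0282] F [-2.2768  1.0596  6.3782] w 0.0268
t 92.46 p [0.653  0.0125 0.1983] F [ 0.0344  0.9104 -3.9041] w 0.0263
held 0.026893029707880708
t 95.5 p [0.4009 0.3979 0.0328] F [-0.3211 -0.2649 -3.075 ] w 0.0266
t 96.62 p [0.4005 0.3977 0.1986] F [ 0.9208 -0.0565 -0.2457] w 0.0437
t 99.46 p [ 0.3004 -0.3997  0.25  ] F [ 0.1425 -0.7916  0.083 ] w 0.0441
```

View pics/top16.png

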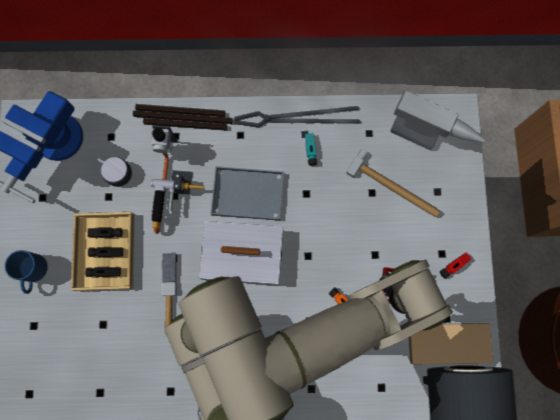

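View pics/scene16.png

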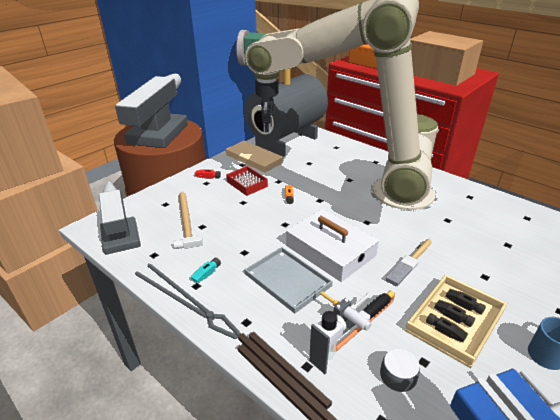

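All three heads lie in the tray at about (104,232), (104,252) and (103,272). The pan is empty, the cover stands flat at (241,252), and the other items have not moved. Handing in.

```bash
python3 - <<'E'
from look import *
r.close_job(); st()
E
```

```text
the job is handed in; nothing more can be done
the job is handed in; nothing more can be done
```

The job is handed in at about 99 s of the 210 s allowed. It reports no verdict, so what follows rests on my own readings and the last pictures.

- **Cover off and on:** I took the cover off, laid the three dark hammer heads in the pan and put the cover back. It touched down at the same height as before and looked seated in the pictures.
- **Trigger:** I squeezed the trigger for about 3 s. The gripper read 42 mm across trigger and grip, which is the fully squeezed figure. After release, the wrist picture showed the lever back in its starting place, with the cover still on.
- **A knocked head:** When I took the cover off again, one head in the pan had shifted a few centimetres towards the middle one. There was no room for a finger between them. I moved the free head to the tray first and slid the middle one aside by its peen. I then carried the last two over.
- **Last checks:** All three heads lie in the tray, the cover stands flat with its handle up about 0.18 m from the pan, and the gripper is open and clear. No bystander or coloured look-alike had visibly moved, though the arm hid part of the rivet tin in the last top view.
- **Camera disagreement:** The wrist and top cameras differed by up to about 8 mm (on a pan corner). I mostly averaged the two or measured positions relative to the pan, and every grasp held.

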